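Pop a battery pack out of its sloping dock and trap it

TASK

Release the cordless-tool battery pack from its sloping spring dock: with one fingertip press the black release key beside the slide all the way down, and stop the pack that pops out with the other finger, standing in the slide, before it runs off the foot. Finish while holding it so: the key kept down by the one finger and the pack resting against the other, out of its seat, at rest and still wholly on the slide. Do not grip or lift the pack, and leave the other things on the bench where they are.

Things in the scene. Friction and masses are not known exactly. Their poses are not given: they have to be found in the camera images.
- dock: Battery dock, fixed to the bench, turned up to 0.35 rad: dark steel base plate 260 x 118 x 6 mm with a sloping aluminium slide (centre line y = 0), a grey housing behind it (x = 78 to 122 mm, 52 wide, 110 high) and a release key on a low block beside it (y = -62 mm). Origin on the bench under the catch, on the slide's centre line; +x uphill (away from the robot at yaw 0), +y left, z up.
- slide: Open-topped polished slide, 16 deg down towards the robot; the pack slides down it by itself. Origin on its floor at the catch, 46 mm over the bench; +x uphill along the floor, +y left, z square to it. Floor from x = -130 mm (open foot 10 mm over the bench, no stop) to 82 mm, 50 mm wide between walls 5 mm thick, 13 mm high.
- trap_mid (a point): Point on the slide's floor, on its centre line, straight across from the middle of the key, 52 mm downhill of the catch and about 32 mm above the bench: a finger standing here (tip 5 to 25 mm above the floor) stops the pack, which comes from uphill.
- slide_foot (a point): Point on the slide's floor at its open lower end, on the centre line.
- pack: Loose battery pack, black, grey on top, 70 long (x, along the slide) x 46 x 40 mm, about 0.4 kg. Origin at the centre of its underside. Seated at slide x = 35 mm: front face at x = 0 against the catch, a spring pusher (3 N, 20 mm stroke) behind. It leans with the slide: its front face's upper edge is about 11 mm downhill of its lower edge from above, 85 mm over the bench.
- key_top (a point): Middle of the top of the release key: level black pad 40 mm (dock x) x 32 mm (y) with small ribs, 58 mm over the bench when up, at dock x = -50, y = -62 mm, so 62 mm to the right of trap_mid. One fingertip on it and the other over the slide, at one height, straddle the low wall.
- key (a joint): Travel of the key straight down, m: 0 up, 0.010 fully down; spring 2.4 N at first, 5.4 N at the bottom. It carries the catch: at about 0.006 to 0.008 this is below the slide's floor and the pack shoots out at once (off the foot in under 1 s). Fully down, its top is 48 mm over the bench, 16 mm above the floor at trap_mid. Let go, it springs up and the catch rises under the pack.
- tin_small: Bystander: small dark tin with a grey lid, 41 mm across, 50 mm high, left of the dock.
- marker: Bystander: marker pen, white with a blue cap, 133 mm, lying left of the dock.
- spanner: Bystander: open-ended spanner, 190 mm, lying right of the dock.
- wax_tin: Bystander: flat round tin, pale grey lid and dark green band, 67 mm across, 26 mm high, behind and left of the dock.
- screwdriver_1: Bystander: screwdriver with a yellow handle, 208 mm, lying right of the dock.
- hammer: Bystander: ball-pein hammer with a wooden handle, 280 mm, lying on the right of the bench.
- oil_bottle: Bystander: cream oil bottle with a red cap, 124 mm high, on the left of the bench.
Mind the look-alikes: they are no part of the job. Leave any brown, pink or red look-alike of the pack alone.

How it is judged:
By the outcome, as a careful person would: the job done as asked, in the order asked, and still so for the second after the job is handed in, while the arm keeps its last pose, push and grip.
It also fails if it takes over 32 s, if anything falls off the work surface, if the arm or the gripper's body presses on something with over 40 N, if the wrist force passes 120 N, or if a joint passes its speed limit or range.

ROBOT

A 6-joint arm with a two-finger parallel gripper is mounted at the origin on the work surface; the furniture and walls round the work are solid. World frame = base frame: x ahead of the robot, y to its left, z up, the work surface at z = 0. Lengths are in m, angles in degrees, forces in N, time in s.
With the tool pointing down it reaches from about 0.25 to 0.725 m from the base axis. Payload 9.7 kg.
Tool frame: the origin (TCP) lies at the very end of the fingers, on their centre line; the grasp point (between the pads) lies 19 mm behind it; z points along the fingers, y is the line along which they close (so a half turn about z gives the same grasp; the last joint's range is limited). The gripper opens to 85 mm and grips with 20 to 120 N. Pads are 22 mm wide; open, the fingers measure 114 mm over their backs; the gripper's body (76 mm by 85 mm) begins 54 mm behind the grasp point. The pads swing forward as they close: fully open they stand 13 mm farther back than shut.
Start: joints at [-72.021, 4.979, 10.078, 95.1, 0, 90], TCP at [0.17, -0.523, 0.231] pointing down, gripper open.
Joint ranges: [-179.16, 179.16], [-48.56, 103.87], [-65.8, 70.77], [-126.05, 130.52], [-82.76, 87.17], [-180, 180]. Speed limits (degrees/s): [127.2, 127.2, 147.25, 180, 180, 180].

INTERFACE

Orientations are given as [roll, pitch, yaw] about the fixed x, y, z axes, in that order (R = Rz(yaw) Ry(pitch) Rx(roll)).
In Python, from workcell import bot gives the robot as it stands.
- The arm moves only by the tool step_arm, never from a script. Its argument "targets" is a list of rows, each a list of 3 entries, a list of its own where there are three numbers: the opening, from 0 (shut) to 1 (fully open), then the shift along the world's x, y, z in mm, then the turn, a rotation vector about the world's x, y, z in rad. In form: [[grip, [tx, ty, tz], [wx, wy, wz]], ...]. A call has 1 to 8 rows; each row is the pose to reach, as a shift and turn from the pose commanded when the call began; what a row does not reach only later rows make up. A row lasts 1/10 s, in which the tool goes at most 50 mm and 8.59 degrees, less where a joint would pass 70% of its speed; a pose out of reach is approached as far as the arm can. A call with a gripper value outside its range is refused whole. The fingers move at their own pace and stop on an object; "force" is the grip in N (left out, the last holds). Time passes only in rows, so rows that repeat a pose let the fingers close. It gives the time, the measured TCP pose, the force, the opening and the grip force at its end, in the units of the state.
- bot.get_obs(): the state, without advancing time (a new reading comes with each control period).
- bot.camera(name): name is "scene" or "top"; returns (picture, depth): 480x640x3 uint8, red, green, blue; 480x640 float32, m along the optical axis (not along the pixel's ray), 0 where there is no reading.
- bot.camera_params(name): a dict with "K" (3x3 intrinsics, pixels), "k1" (the pictures are not rectified: a ray, as slopes to the right and down, at radius r is drawn at 1 + k1 r^2 times it, then the intrinsics apply), "R" (3x3) and "t" (3): a world point X has camera coordinates R X + t. Camera axes: x right, y down, z forward; pixel columns grow to the right and rows downward; lengths in m; the calibration is good to about 2 mm. A picture is of the moment at which its call begins. camera_params takes no time and is no camera call.
- bot.job_done(): hands the job in; it is judged then, once.
The state is a dict: "time": time; "q": joint angles; "qd": joint speeds; "joint_efforts": joint torques, N m; "ee_pos": TCP position; "tcp_rot": TCP orientation; "wrist_force": force on the tool from outside, world axes, zero at the start; "torque": the same for the moment, N m; "opening": finger opening in m; "grasp_force": force on a finger pad.
Only numpy, scipy, OpenCV 4.12 (cv2) and the standard library are available. Lean on these libraries where they do the work, as an engineer would, in place of code of your own. Each camera call takes 0.05 s, during which the arm holds its last target. There are 200 camera calls.

## Working session

There is one attempt and no reset: what is moved stays moved. The work goes in short steps, Python scripts to look and compute and a tool call to move; the robot and the scene stay as the last step left them, time stands still between calls to the robot, and variables do not carry over. Pictures are saved under pics/ and viewed, at most 10 in all, crops included, and the job is handed in when it is done.

Besides the shell and the picture viewer there is one more tool, called as name(argument=value, ...), one argument or row to a line, values as JSON. step_arm: Moves the arm, as the interface text tells. Its arguments: {"type":"object","properties":{"targets":{"type":"array","items":{"type":"array"}},"force":{"type":"number"}},"required":["targets"]}

```bash
mkdir -p pics; ls
cat > h.py <<'E'
import numpy as np, cv2
from workcell import bot
def unproj(name,uv,depth=None,z=None):
    p=bot.camera_params(name);K=np.array(p["K"],float);R=np.array(p["R"]);t=np.array(p["t"])
    uv=np.atleast_2d(np.array(uv,float))
    d=np.c_[(uv[:,0]-K[0,2])/K[0,0],(uv[:,1]-K[1,2])/K[1,1]]
    s=d.copy()
    for _ in range(20): s=d/(1+p["k1"]*(s**2).sum(1,keepdims=True))
    r=np.c_[s,np.ones(len(s))]
    C=-R.T@t; w=r@R
    if depth is not None: return C+w*np.asarray(depth,float).reshape(-1,1)
    return C+w*((z-C[2])/w[:,2])[:,None]
def cloud(name,dep):
    v,u=np.mgrid[0:480,0:640]
    P=unproj(name,np.c_[u.ravel(),v.ravel()],depth=dep.ravel()).reshape(480,640,3)
    P[dep<=0]=np.nan
    return P
E
python3 - <<'E'
from h import *
for n in("scene","top"):
    im,d=bot.camera(n); np.savez(f"{n}0.npz",im=im,d=d)
    cv2.imwrite(f"pics/{n}0.png",im[...,::-1]); p=bot.camera_params(n)
    print(n,p["k1"],(-np.array(p["R"]).T@p["t"]).round(3),np.array(p["K"])[0,0])
o=bot.get_obs();print({k:np.round(v,3) for k,v in o.items()})
E
```

```text
pics
scene -0.02526955116358811 [ 0.109 -1.323  1.055] 532.7230019588549
top -0.05959695746605216 [ 0.401 -0.025  1.494] 581.4131986209001
{'time': np.float64(0.1), 'q': array([-72.022,   5.006,  10.039,  95.099,   0.   ,  90.   ]), 'qd': array([-0.021,  0.013,  0.035,  0.064, -0.048, -0.144]), 'joint_efforts': array([-0.0000e+00, -5.2156e+01,  4.6565e+01,  1.6000e-02, -0.0000e+00,
        0.0000e+00]), 'ee_pos': array([ 0.17 , -0.523,  0.231]), 'tcp_rot': array([-179.934,   -0.   ,   17.978]), 'wrist_force': array([-0.258,  0.903,  0.165]), 'torque': array([ 0.03 , -0.032, -0.053]), 'grasp_force': np.float64(0.0), 'opening': np.float64(0.085)}
```

View pics/top0.png

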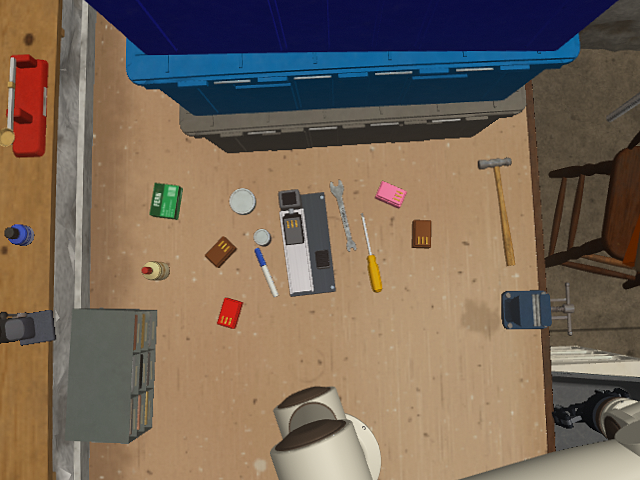

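View pics/scene0.png

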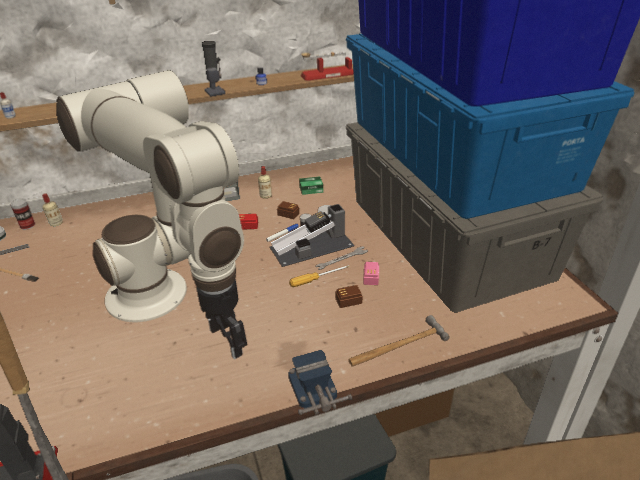

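The top view shows the dock at about (308,245): key pad at (322,258), pack at (293,228), housing at (289,198), and slide foot near (300,294). The spanner and screwdriver lie to its right, and the marker and small tin to its left. Next I'll measure the dock from the depth and colour.

Run:
```python
from h import *
z=np.load("top0.npz");im,d=z["im"],z["d"];P=cloud("top",d)
c=cv2.resize(im[180:310,230:400],None,fx=4.5,fy=4.5,interpolation=cv2.INTER_CUBIC);cv2.imwrite("pics/crop.png",c[...,::-1])
# plate + dock: above-bench region by dark-ish colour
hsv=cv2.cvtColor(im,cv2.COLOR_RGB2HSV)
X,Y,Z=P[...,0],P[...,1],P[...,2]
roi=np.zeros(Z.shape,bool);roi[180:305,270:345]=1
# plate colour
m=(roi&(hsv[...,1]<90)&(im[...,0]<150)&(Z>0.0)&(Z<0.02)).astype(np.uint8)
# key
k=(roi&(Z>0.048)&(Z<0.068)&(im.max(2)<60)).astype(np.uint8)
for nm,mm in(("plate",m),("key",k)):
    n,l,s,ct=cv2.connectedComponentsWithStats(mm)
    i=1+np.argmax(s[1:,4]);q=l==i
    pts=np.c_[X[q],Y[q]].astype(np.float32)
    r=cv2.minAreaRect(pts);print(nm,s[i],ct[i],r,"medZ",np.median(Z[q]),cv2.boxPoints(r).round(4).tolist())
print("Z grid");print((Z[184:304:4,274:342:4]*1000).round().astype(int))
```

```text
plate [ 290  192   46  105 2005] [317.10174564 242.00349127] ((0.5453446507453918, 0.04909675195813179), (0.26085901260375977, 0.11617646366357803), 4.676371097564697) medZ 0.006290516729661633 [[0.4106000065803528, 0.09640000015497208], [0.42010000348091125, -0.01940000057220459], [0.6801000237464905, 0.0017999999690800905], [0.6705999970436096, 0.11760000139474869]]
key [315 250  14  17 197] [321.50761421 258.14213198] ((0.5019099116325378, 0.012364406138658524), (0.03867552429437637, 0.03167087584733963), 5.521721839904785) medZ 0.05793736737697297 [[0.4810999929904938, 0.02630000002682209], [0.48420000076293945, -0.0052999998442828655], [0.5227000117301941, -0.001500000013038516], [0.519599974155426, 0.029999999329447746]]
Z grid
[[                  -5                    4                    2
                    -1                    0                   -1
                    -2                    3                   -4
                     1                    0                    0
                     0                   -3                   13
                    -7         
[... 10105 characters left out ...]
      0                   -3
                     0                   -5                    2
                     0                    4                    4
                     7                  -10                   -1
                    -2                    3]
 [                   1                    4                    0
                     2                    9                   -1
                     0                   -2                    1
                     2                    6                   -4
                     4                   -2                    5
                     2                   -1]]<stdin>:17: RuntimeWarning: invalid value encountered in cast
```

View pics/crop.png

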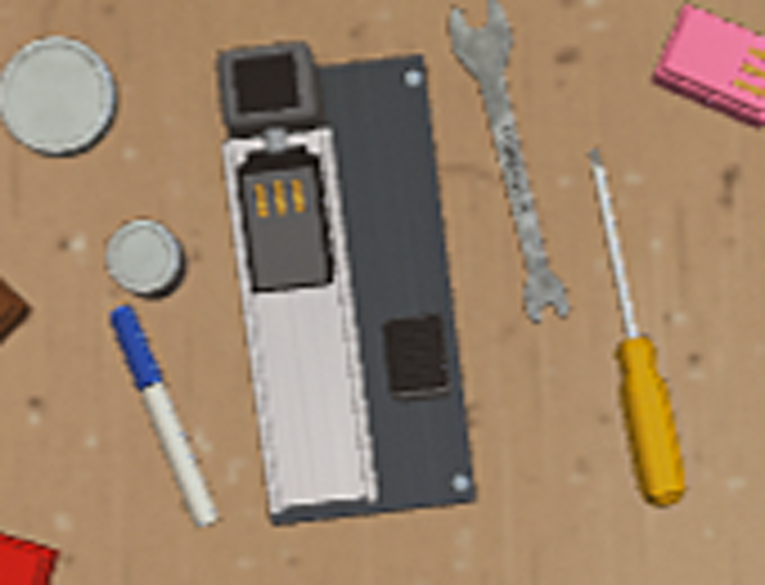

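The crop shows the pack seated against the catch (crop ~(285,225)), the key pad at crop ~(416,355), the slide running straight down to its foot at ~(320,500), and no obstacles beside the dock. The dock yaw is about 5°. I'll cross-check the key, slide and housing before moving.

Run:
```python
from h import *
z=np.load("top0.npz");im,d=z["im"],z["d"];P=cloud("top",d);X,Y,Z=P[...,0],P[...,1],P[...,2]
k=((im.max(2)<75)&(Z>.045)&(Z<.07)).astype(np.uint8);k[:, :312]=0;k[:,335:]=0;k[:245]=0;k[275:]=0
c=max(cv2.findContours(k,0,2)[0],key=cv2.contourArea)
q=unproj("top",c[:,0],z=.058).astype(np.float32)[:,:2];r=cv2.minAreaRect(q);print("key top ray",r)
# slide: bright pixels below pack
w=((im.min(2)>150)&(np.ptp(im.astype(int),axis=2)<35)).astype(np.uint8);w[:,:275]=0;w[:,325:]=0;w[:205]=0;w[302:]=0
n,l,s,ct=cv2.connectedComponentsWithStats(w);i=1+np.argmax(s[1:,4]);m=(l==i)
for v in range(248,290,6):
    u=np.where(m[v])[0]
    zf=np.nanmedian(Z[v,u[4:-4]])
    e=unproj("top",[[u[0]-.5,v],[u[-1]+.5,v]],z=zf+.013);print(v,u[0],u[-1],zf.round(4),e[:,:2].round(4).tolist(),e[:,:2].mean(0).round(4))
# housing
m=(Z>.1)&(Z<.12);m[:184]=0;m[215:]=0;m[:,:270]=0;m[:,310:]=0
print("housing",cv2.minAreaRect(np.c_[X[m],Y[m]].astype(np.float32)))
# scene key
z=np.load("scene0.npz");im,d=z["im"],z["d"];P=cloud("scene",d)
A=np.array([.5,.013]);m=(abs(P[...,2]-.058)<.006)&(np.hypot(P[...,0]-A[0],P[...,1]-A[1])<.045)&(im.max(2)<90)
print("scene key",m.sum(),np.nanmean(P[m],axis=0),cv2.minAreaRect(P[m][:,:2].astype(np.float32)))
for y in (4.7,5.2):
    a=np.radians(y);Rz=np.array([[np.cos(a),-np.sin(a)],[np.sin(a),np.cos(a)]])
    o=np.array(r[0])-Rz@[-.05,-.062];print(y,"origin",o,"housing exp",o+Rz@[.1,0],"trap",o+Rz@[-.05,0],"tcp",o+Rz@[-.05,-.031],"foot",o+Rz@[-.125,0])
```

```text
Traceback (most recent call last):
cv2.error: OpenCV(4.12.0) /io/opencv/modules/imgproc/src/convhull.cpp:143: error: (-215:Assertion failed) total >= 0 && (depth == CV_32F || depth == CV_32S) in function 'convexHull'
```

step_arm(
  targets=[
    [0.56, [25, 50, 0], [0, 0, 0]],
    [0.56, [60, 100, 0], [0, 0, -0.05]],
    [0.56, [100, 150, 0], [0, 0, -0.08]],
    [0.56, [135, 200, 0], [0, 0, -0.1]],
    [0.56, [165, 250, 0], [0, 0, -0.15]],
    [0.56, [195, 300, 0], [0, 0, -0.2]],
    [0.56, [220, 350, 0], [0, 0, -0.22]],
    [0.56, [240, 390, 0], [0, 0, -0.22]],
  ],
)

```text
time: 0.9
ee_pos: [0.3824, -0.1831, 0.2311]
tcp_rot: [180.0, 0.0, 5.3]
wrist_force: [1.8, -0.1, -0.2]
opening: 0.0477
grasp_force: 0.0
```

```bash
cat > m.py <<'E'
from h import *
rect=lambda p:cv2.minAreaRect(np.ascontiguousarray(p[:,:2],dtype=np.float32))
z=np.load("top0.npz");im,d=z["im"],z["d"];P=cloud("top",d);Z=P[...,2]
k=((im.max(2)<75)&(Z>.045)&(Z<.07)).astype(np.uint8);k[:,:312]=0;k[:,335:]=0;k[:245]=0;k[275:]=0
c=max(cv2.findContours(k,0,2)[0],key=cv2.contourArea)
r=rect(unproj("top",c[:,0],z=.058));print("key top ray",r)
w=((im.min(2)>150)&(np.ptp(im.astype(int),axis=2)<35)).astype(np.uint8);w[:,:275]=0;w[:,325:]=0;w[:205]=0;w[302:]=0
n,l,s,ct=cv2.connectedComponentsWithStats(w);i=1+np.argmax(s[1:,4]);m=(l==i)
for v in range(248,290,6):
    u=np.where(m[v])[0];zf=np.nanmedian(Z[v,u[4:-4]])
    e=unproj("top",[[u[0]-.5,v],[u[-1]+.5,v]],z=zf+.013);print(v,u[0],u[-1],zf.round(4),e[:,:2].round(4).tolist(),e[:,:2].mean(0).round(4))
m=(Z>.1)&(Z<.12);m[:184]=0;m[207:]=0;m[:,:270]=0;m[:,310:]=0
print("housing",rect(P[m]))
z=np.load("scene0.npz");im,d=z["im"],z["d"];P=cloud("scene",d)
m=(abs(P[...,2]-.058)<.006)&(np.hypot(P[...,0]-.5,P[...,1]-.013)<.045)&(im.max(2)<90)
print("scene key",m.sum(),rect(P[m]))
for y in (4.7,5.2):
    a=np.radians(y);Rz=np.array([[np.cos(a),-np.sin(a)],[np.sin(a),np.cos(a)]])
    o=np.array(r[0])-Rz@[-.05,-.062];print(y,"origin",o,"housing exp",o+Rz@[.1,0],"trap",o+Rz@[-.05,0],"tcp",o+Rz@[-.05,-.031],"foot",o+Rz@[-.125,0])
E
python3 m.py
```

```text
key top ray ((0.5021646022796631, 0.012373927980661392), (0.039394497871398926, 0.03165174648165703), 5.472783088684082)
248 284 307 0.0397 [[0.5307, 0.1068], [0.5289, 0.0469]] [0.5298 0.0769]
254 285 308 0.0347 [[0.516, 0.1051], [0.5143, 0.045]] [0.5151 0.075 ]
260 286 309 0.0332 [[0.501, 0.103], [0.4993, 0.043]] [0.5001 0.073 ]
266 287 309 0.0281 [[0.4862, 0.1013], [0.4846, 0.0436]] [0.4854 0.0724]
272 287 310 0.0237 [[0.4714, 0.102], [0.4697, 0.0417]] [0.4706 0.0718]
278 288 311 0.0205 [[0.4564, 0.1], [0.4547, 0.0397]] [0.4556 0.0699]
284 289 312 0.0162 [[0.4414, 0.0982], [0.4398, 0.0377]] [0.4406 0.068 ]
housing ((0.6478791236877441, 0.087629035115242), (0.042920202016830444, 0.05146859213709831), 0.3447655141353607)
scene key 78 ((0.49946314096450806, 0.00893391016870737), (0.03630387783050537, 0.04051615670323372), 87.91746520996094)
4.7 origin [0.54691628 0.07826237] housing exp [0.64658002 0.08645622] trap [0.49708441 0.07416545] tcp [0.49962451 0.04326969] foot [0.42233661 0.06802006]
5.2 origin [0.5463396  0.07865039] housing exp [0.64592804 0.08771365] trap [0.49654538 0.07411876] tcp [0.49935499 0.04324634] foot [0.42185405 0.06732132]
```

Key, slide and housing agree to within about 1.5 mm, giving a target TCP of (0.499, 0.043) and yaw of about 5°.

step_arm(
  targets=[
    [0.56, [25, 45, 0], [0, 0, 0]],
    [0.56, [50, 90, 0], [0, 0, 0]],
    [0.56, [75, 135, 0], [0, 0, 0]],
    [0.56, [85, 172, 0], [0, 0, 0]],
    [0.56, [90, 176, 0], [0, 0, 0]],
    [0.56, [90, 176, 0], [0, 0, 0]],
    [0.56, [90, 176, 0], [0, 0, 0]],
  ],
)

```text
time: 1.6
ee_pos: [0.4717, -0.0097, 0.2311]
tcp_rot: [180.0, 0.0, 5.4]
wrist_force: [-0.2, -0.4, 0.5]
opening: 0.0478
grasp_force: 0.0
```

step_arm(
  targets=[
    [0.56, [20, 40, -10], [0, 0, 0]],
    [0.56, [27, 53, -40], [0, 0, -0.006]],
    [0.56, [27, 53, -80], [0, 0, -0.006]],
    [0.56, [27, 53, -110], [0, 0, -0.006]],
    [0.56, [27, 53, -130], [0, 0, -0.006]],
    [0.56, [27, 53, -130], [0, 0, -0.006]],
    [0.56, [27, 53, -130], [0, 0, -0.006]],
  ],
)

```text
time: 2.3
ee_pos: [0.4989, 0.0425, 0.1021]
tcp_rot: [-180.0, -0.0, 4.9]
wrist_force: [0.4, -0.0, 0.9]
opening: 0.0477
grasp_force: 0.0
```

Run:
```python
from h import *
for n,(a,b,c,e) in (("scene",(180,290,230,380)),("top",(180,310,230,400))):
    im,d=bot.camera(n);np.savez(n+"1.npz",im=im,d=d)
    cv2.imwrite(f"pics/{n}1.png",cv2.resize(im[a:b,c:e],None,fx=4.5,fy=4.5,interpolation=cv2.INTER_CUBIC)[...,::-1])
o=bot.get_obs();print(o["ee_pos"],o["tcp_rot"],o["wrist_force"],o["opening"])
```

```text
[0.49974365 0.04302487 0.1030494 ] [-1.79991381e+02 -1.34983335e-01  4.98672514e+00] [-0.63807847  0.92904006 -0.22862393] 0.04804233613748209
```

View pics/scene1.png

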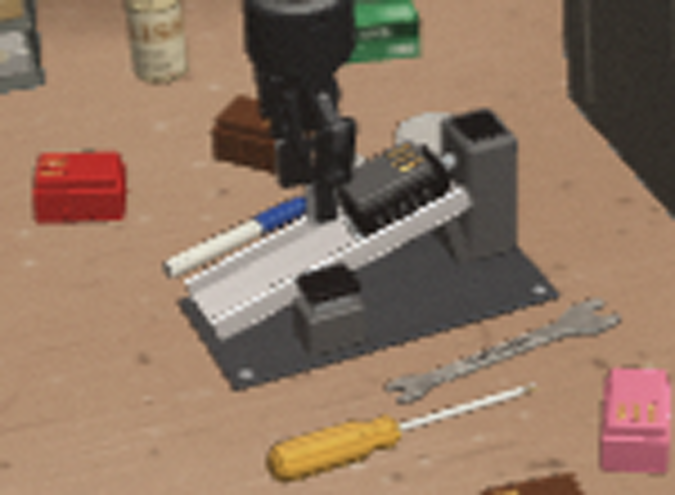

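The near fingertip is at crop ~(293,185) and the far one at ~(325,220), above the slide. I'll check both tip positions from the depth.

Run:
```python
from h import *
z=np.load("scene1.npz");im,d=z["im"],z["d"];P=cloud("scene",d)
a=np.radians(5);Rz=np.array([[np.cos(a),-np.sin(a)],[np.sin(a),np.cos(a)]])
L=P.copy();L[...,:2]=(P[...,:2]-[.5465,.0785])@Rz
m=(im.max(2)<90)&(L[...,2]>.08)&(L[...,2]<.15)&(abs(L[...,0]+.05)<.04)&(abs(L[...,1]+.031)<.06)
for lo in np.arange(.09,.15,.01):
    q=L[m&(L[...,2]>=lo)&(L[...,2]<lo+.01)]*1000
    print(round(lo*1000),len(q)); 
    for s in (q[q[:,1]<-31],q[q[:,1]>=-31]):
        if len(s): print("   y %.0f..%.0f med %.0f  x %.0f..%.0f"%(s[:,1].min(),s[:,1].max(),np.median(s[:,1]),s[:,0].min(),s[:,0].max()))
v=np.where(m)
print(np.nanmin(L[m][:,2]))
```

```text
90 1
   y -4..-4 med -4  x -12..-12
100 8
   y -57..-57 med -57  x -52..-52
   y -9..-2 med -7  x -59..-45
110 22
   y -70..-59 med -68  x -59..-45
   y -11..5 med -7  x -63..-45
120 31
   y -74..-64 med -70  x -60..-45
   y -13..-0 med -7  x -65..-47
130 29
   y -72..-60 med -68  x -61..-45
   y -15..-0 med -7  x -64..-48
140 16
   y -64..-62 med -62  x -66..-59
   y -12..22 med -7  x -65..-43
0.08076076558578515
```

View pics/top1.png

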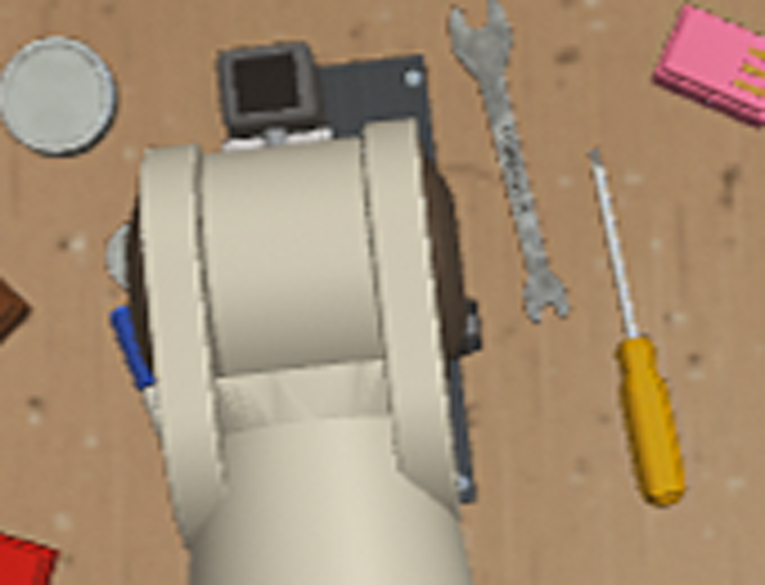

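The arm hides the fingers in the top view. Depth puts the finger centres at dock y ≈ -62 and 0 and x ≈ -53, with the tips about 5 mm above the TCP. That lines up, so I'll descend to just over the key.

step_arm(
  targets=[
    [0.56, [2, 0, -15], [0, 0, 0]],
    [0.56, [2, 0, -30], [0, 0, 0]],
    [0.56, [2, 0, -40], [0, 0, 0]],
    [0.56, [2, 0, -44], [0, 0, 0]],
    [0.56, [2, 0, -44], [0, 0, 0]],
    [0.56, [2, 0, -44], [0, 0, 0]],
  ],
)

```text
time: 3.0
ee_pos: [0.5011, 0.0438, 0.0575]
tcp_rot: [-180.0, -0.0, 5.1]
wrist_force: [0.6, 0.4, -0.3]
opening: 0.0482
grasp_force: 0.0
```

step_arm(
  targets=[
    [0.56, [0, 0, -2], [0, 0, 0]],
    [0.56, [0, 0, -4], [0, 0, 0]],
    [0.56, [0, 0, -5], [0, 0, 0]],
    [0.56, [0, 0, -5], [0, 0, 0]],
  ],
)

```text
time: 3.4
ee_pos: [0.5014, 0.0437, 0.0526]
tcp_rot: [-180.0, -0.1, 5.1]
wrist_force: [1.1, 0.5, 2.0]
opening: 0.0477
grasp_force: 0.8
```

Contact came at TCP z ≈ 0.053 as predicted, so full travel is at about 0.043.

step_arm(
  targets=[
    [0.56, [0, 0, -2], [0, 0, 0]],
    [0.56, [0, 0, -4], [0, 0, 0]],
    [0.56, [0, 0, -6], [0, 0, 0]],
    [0.56, [0, 0, -8], [0, 0, 0]],
    [0.56, [0, 0, -9], [0, 0, 0]],
    [0.56, [0, 0, -9], [0, 0, 0]],
    [0.56, [0, 0, -9], [0, 0, 0]],
  ],
)

```text
time: 4.1
ee_pos: [0.5012, 0.0436, 0.0451]
tcp_rot: [180.0, -0.1, 5.1]
wrist_force: [-7.3, 0.6, 19.3]
opening: 0.048
grasp_force: 10.6
```

step_arm(
  targets=[
    [0.56, [0, 0, -1], [0, 0, 0]],
    [0.56, [0, 0, -1], [0, 0, 0]],
  ],
)

```text
time: 4.3
ee_pos: [0.5012, 0.0436, 0.0449]
tcp_rot: [180.0, -0.1, 5.0]
wrist_force: [-9.5, -0.6, 27.2]
opening: 0.048
grasp_force: 14.2
```

The force is steep, so something has bottomed out, but the -x component needs explaining. I'll take a look.

Run:
```python
from h import *
im,d=bot.camera("scene");np.savez("scene2.npz",im=im,d=d)
cv2.imwrite("pics/scene2.png",cv2.resize(im[190:275,255:365],None,fx=7,fy=7,interpolation=cv2.INTER_CUBIC)[...,::-1])
for _ in range(1):
    o=bot.get_obs();print(o["time"],o["ee_pos"],o["wrist_force"],o["torque"])
P=cloud("scene",d)
a=np.radians(5);Rz=np.array([[np.cos(a),-np.sin(a)],[np.sin(a),np.cos(a)]])
L=P.copy();L[...,:2]=(P[...,:2]-[.5465,.0785])@Rz
s=L[(abs(L[...,1]+.062)<.02)&(abs(L[...,0]+.05)<.025)&(L[...,2]>.03)&(L[...,2]<.07)]*1000
print(np.histogram(s[:,2],np.arange(30,72,4)))
```

```text
4.35 [0.50122495 0.04361731 0.04492355] [-9.82653725  0.45565624 27.67560504] [-0.58247866  1.84197037 -0.15898834]
(array([17, 18, 18, 20, 36, 11,  8,  6,  5, 10]), array([30, 34, 38, 42, 46, 50, 54, 58, 62, 66, 70]))
```

View pics/scene2.png

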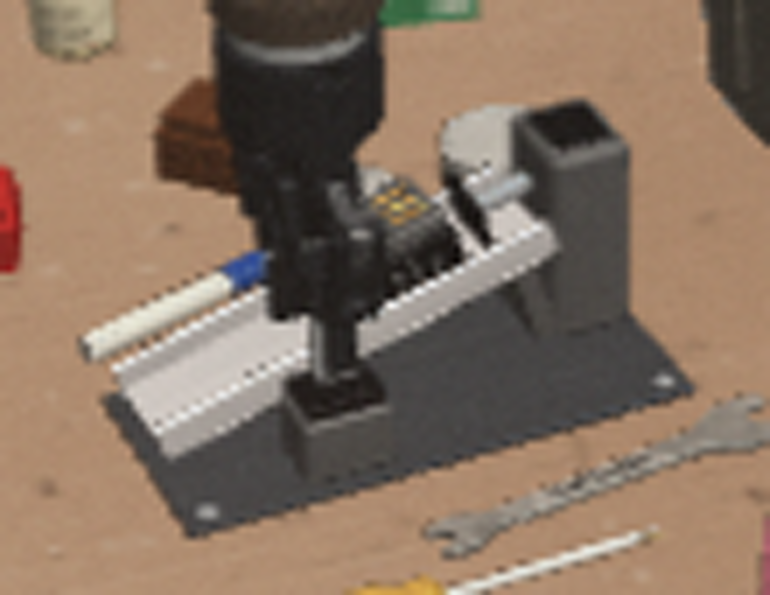

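The picture shows the pack out of its seat, resting against the slide finger at crop ~(375,240). The pusher is extended at ~(490,190), and the key pad at ~(335,390) is pressed close to its block. The wrist moment puts most of the load on the key finger, which means it's at its stop. I'll check the key height and that the pack is at rest.

Run:
```python
from h import *
a=np.radians(5);Rz=np.array([[np.cos(a),-np.sin(a)],[np.sin(a),np.cos(a)]])
def loc(d):
    P=cloud("scene",d);P[...,:2]=(P[...,:2]-[.5465,.0785])@Rz;return P*1000
D0=np.load("scene0.npz");L0=loc(D0["d"])
ims=[];Ls=[]
for _ in range(4):
    im,d=bot.camera("scene");o=bot.get_obs();print(o["time"],o["wrist_force"].round(1),o["torque"].round(2),o["ee_pos"].round(4));ims.append(im.astype(float));Ls.append(loc(d))
im=np.mean(ims,0);L=np.nanmean(Ls,0)
for nm,i,l in(("up",D0["im"],L0),("now",im,L)):
    m=(i.max(2)<55)&(abs(l[...,0]+50)<24)&(abs(l[...,1]+64)<16)&(l[...,2]>38)&(l[...,2]<66)
    if nm=="now": m&=~((abs(l[...,0]+52)<14)&(l[...,1]>-74))
    q=l[m];print(nm,len(q),np.nanmedian(q,0).round(1),"se",(q[:,2].std()/len(q)**.5).round(2))
# pack: grey top with y within slide, positions
m=(abs(L[...,1])<24)&(L[...,2]>60)&(L[...,2]<110)&(L[...,0]>-40)&(L[...,0]<75)&(im.max(2)<110)
q=L[m];print("pack x",np.percentile(q[:,0],[2,50,98]).round(0),"drift px",np.abs(ims[0]-ims[-1])[200:260,300:330].max())
```

```text
4.4 [-9.5  0.2 27. ] [-0.6   1.86 -0.05] [0.5012 0.0436 0.0449]
4.45 [-9.1  0.4 28. ] [-0.61  1.81 -0.09] [0.5012 0.0436 0.0449]
4.5 [-9.7  0.6 26.9] [-0.55  1.87 -0.08] [0.5012 0.0436 0.0449]
4.55 [-9.3  0.2 27.3] [-0.58  1.88 -0.07] [0.5012 0.0436 0.045 ]
up 68 [-51.8 -66.8  57.2] se 0.29
now 40 [-54.  -75.5  46.2] se 0.37
pack x [-13.  16.  75.] drift px 7.0
```

```bash
python3 -c "
from workcell import bot
print(bot.job_done())"
```

```text
the job is handed in; nothing more can be done
None
```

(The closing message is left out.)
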